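# Find the rocking tin lid and hold it home

### The job

One of the five lidded steel tins in the tray has a lid that does not sit right. Press down with the fingertips near the edge of the lids, one after another, until you find the lid that rocks, and tip it clearly by its edge; then press that lid on its middle, flat and fully home, and finish while still holding it down there, because its seal pushes it up again when let go. Only push: do not lift the lid, and leave the tumbler, the bowl and the lunch box where they stand.

Things in the scene. Friction and masses are not known exactly. Their poses are not given: they have to be found in the camera images.
- tray: fixed aluminium tray, 220 x 326 mm, walls 30 mm high; origin at the centre of its underside on the table, x across it (away from the robot at yaw 0), y along it (left), z up. Six places, 100 mm apart in x, 102 mm in y: 1, 2, 3 the near row from left to right, 4, 5 left and middle of the far row, each with a fixed steel tin, all alike, with a flat round lid 88 mm wide, 18 mm deep; the sixth holds a tumbler.
- place1 (a point): centre of the top of the lid at place 1 of the tray, at the middling lid height (85 mm above the table, i.e. above the tray's underside). The point is fixed to the tray; the real lid top there lies within 3 mm of this height, and may differ from lid to lid, which tells nothing about its fit.
- place2 (a point): centre of the top of the lid at place 2 of the tray, at the middling lid height (85 mm above the table, i.e. above the tray's underside). The point is fixed to the tray; the real lid top there lies within 3 mm of this height, and may differ from lid to lid, which tells nothing about its fit.
- place3 (a point): centre of the top of the lid at place 3 of the tray, at the middling lid height (85 mm above the table, i.e. above the tray's underside). The point is fixed to the tray; the real lid top there lies within 3 mm of this height, and may differ from lid to lid, which tells nothing about its fit.
- place4 (a point): centre of the top of the lid at place 4 of the tray, at the middling lid height (85 mm above the table, i.e. above the tray's underside). The point is fixed to the tray; the real lid top there lies within 3 mm of this height, and may differ from lid to lid, which tells nothing about its fit.
- place5 (a point): centre of the top of the lid at place 5 of the tray, at the middling lid height (85 mm above the table, i.e. above the tray's underside). The point is fixed to the tray; the real lid top there lies within 3 mm of this height, and may differ from lid to lid, which tells nothing about its fit.
- lid_sink (a joint): how far the one loose lid is pushed down, in m: 0 at rest, about 0.004 at the stop (fully home), negative when lifted. A spring of about 1.5 N per mm pushes it back up: 6 N on the middle bring it home, 10 to 20 N are a safe hold. Which place has the loose lid is not told and changes from run to run; the other four lids are rigid and do not give.
- lid_rock_a (a joint): tilt of the loose lid about a level axis through its middle, in rad: 0 when flat, up to 0.12 either way. It gives easily: 2 N at 28 mm from the middle tip it by about 0.09 (together with lid_rock_b, as the direction may lie between the two), and it springs back flat when let go.
- lid_rock_b (a joint): tilt of the loose lid about the other level axis, at right angles to that of lid_rock_a; same range and stiffness.
- tumbler_mid (a point): bystander: open steel tumbler, 64 mm wide, 70 mm high, loose, standing in the sixth place of the tray (far row, right end as seen from the robot at zero tray yaw); point on its axis, half-way up.
- bowl_mid (a point): bystander: small steel bowl, 90 mm wide, 45 mm high, loose on the table beside the left end of the tray; point on its axis, half-way up.
- lunchbox_mid (a point): bystander: closed steel lunch box, 116 x 81 x 50 mm, loose on the table beside the right end of the tray; point at its centre, half-way up.

How it is judged:
On the way:
1. the loose lid is tipped by its edge: tilted by more than 0.05 rad about one of its axes for 0.1 s ((value of joint any of lid_rock_a, lid_rock_b above 0.05 rad or value of joint any of lid_rock_a, lid_rock_b below -0.05 rad)), for 0.1 s.
At the end, for the whole second after the job is handed in: the loose lid is held down by more than 3 mm of its 4 mm and flat within 0.045 rad about both axes, by the robot still pressing on it; tumbler, bowl and lunch box within 20 mm of where they stood (value of joint lid_sink above 0.003 m and value of joint lid_rock_a between -0.045 and 0.045 rad and value of joint lid_rock_b between -0.045 and 0.045 rad and distance of each of tumbler_mid, bowl_mid, lunchbox_mid from where it was at the start of the episode below 0.02 m); the arm keeps its last pose, push and grip.
It fails at once if the loose lid is lifted by more than 3 mm (value of joint lid_sink below -0.003 m).
It fails at once if the tumbler, the bowl or the lunch box is pushed, lifted or carried by more than 20 mm (distance of any of tumbler_mid, bowl_mid, lunchbox_mid from where it was at the start of the episode above 0.02 m).
It fails at once if the tumbler, the bowl or the lunch box is tipped (angle between any of tumbler_mid, bowl_mid, lunchbox_mid's own z axis and vertical above 0.4 rad).
It also fails if it takes over 48 s, if anything falls off the work surface, if the arm or the gripper's body presses on something with over 40 N, if the wrist force passes 120 N, or if a joint passes its speed limit or range.

### The arm

A 6-joint arm with a two-finger parallel gripper is mounted at the origin on the work surface. World frame = base frame: x ahead of the robot, y to its left, z up, the work surface at z = 0. Lengths are in m, angles in rad, forces in N, time in s.
With the tool pointing down it reaches from about 0.325 to 0.9 m from the base axis. Payload 3.5 kg.
Tool frame: the origin (TCP) lies midway between the tips of the shut fingers; the grasp point (between the pads) lies 19 mm behind it (manip.tcp_to_grasp is the distance from the TCP to the grasp point, in m); z points along the fingers, y is the line along which they close (so a half turn about z gives the same grasp; the last joint's range is limited). The gripper opens to 85 mm and grips with 20 to 120 N. Pads are 22 mm wide; open, the fingers measure 114 mm over their backs; the gripper's body (76 mm by 85 mm) begins 54 mm behind the grasp point. The pads swing forward as they close: fully open they stand 13 mm farther back than shut.
Start: joints at [1.087, 0.276, -0.026, 1.268, 0, 1.467], TCP at [0.232, 0.58, 0.231] pointing down, gripper open.
Joint ranges: [-3.12, 3.12], [-0.85, 1.88], [-1.08, 1.24], [-1.95, 2.15], [-1.57, 1.53], [-3.14, 3.14]. Speed limits (rad/s): [2.57, 2.57, 3.14, 3.14, 3.14, 3.14].

### API

Orientations are given as a unit quaternion [w, x, y, z].
In Python, from bench import manip gives the robot as it stands.
- The arm moves only by the shell command python3 -m creep 'ROWS' [OPENING] [FORCE]. ROWS is JSON, a list of rows, each a list of 2 entries, a list of its own where there are three numbers: the shift along the world's x, y, z in m, then the turn, a rotation vector about the world's x, y, z in degrees. In form: [[[dx, dy, dz], [ax, ay, az]], ...]. A call has 1 to 8 rows; each row is the pose to reach, as a shift and turn from the pose commanded when the call began; what a row does not reach only later rows make up. A row lasts 1/8 s, in which the tool goes at most 62.5 mm and 10.7 degrees, less where a joint would pass 70% of its speed; a pose out of reach is approached as far as the arm can. A call with a gripper value outside its range is refused whole. OPENING is the closure, from -1 (fully open) to 1 (shut), so that 0 is half open, set as the call begins (- or left out, the last holds). The fingers move at their own pace and stop on an object; FORCE is the grip in N (left out, the last holds). Time passes only in rows, so rows that repeat a pose let the fingers close. It gives the time, the measured TCP pose, the force, the opening and the grip force at its end, in the units of the state.
- manip.read_state(): the state, without advancing time (a new reading comes with each control period).
- manip.read_camera(name): name is "scene" or "side" or "wrist"; returns (picture, depth): 420x560x3 uint8, red, green, blue; 420x560 float32, m along the optical axis (not along the pixel's ray), 0 where there is no reading.
- manip.calibration(name): a dict with "fx", "fy", "cx", "cy" (pixels), "camera_from_world" (4x4, takes a point from world to camera coordinates); the wrist camera has in their place "hand_eye" (4x4, takes a point from camera to tool coordinates, whose origin is the TCP and whose axes are the flange's). Camera axes: x right, y up, looking along -z (the intrinsics and any distortion apply to the point x, -y, -z); pixel columns grow to the right and rows downward; lengths in m; the calibration is good to about 2 mm. A picture is of the moment at which its call begins: read the wrist's pose just before it. calibration takes no time and is no camera call.
- manip.hand_in(): hands the job in; it is judged then, once.
The state is a dict: "clock": time; "joint_positions": joint angles; "joint_vel": joint speeds; "joint_efforts": joint torques, N m; "eef_pos": TCP position; "tcp_rot": TCP orientation; "ft_force": force on the tool from outside, world axes, zero at the start; "wrist_torque": the same for the moment, N m; "grip_width": finger opening in m; "grip_force": force on a finger pad.
Only numpy, scipy, OpenCV 4.12 (cv2) and the standard library are available. Lean on these libraries where they do the work, as an engineer would, in place of code of your own. Each camera call takes 0.05 s, during which the arm holds its last target. There are 200 camera calls.

## Working session

There is one attempt and no reset: what is moved stays moved. The work goes in short steps, Python scripts to look and compute and a shell command to move; the robot and the scene stay as the last step left them, time stands still between calls to the robot, and variables do not carry over. Pictures are saved under pics/ and viewed, at most 10 in all, crops included, and the job is handed in when it is done.

```bash
mkdir -p pics
python3 - <<'E'
from bench import manip
import cv2, numpy as np
s=manip.read_state(); print(s)
for n in("scene","side"):
    p,d=manip.read_camera(n); np.savez(f"{n}.npz",p=p,d=d); cv2.imwrite(f"pics/{n}.png",p[:,:,::-1])
    print(n,manip.calibration(n),(d>0).mean())
print(manip.calibration("wrist"))
E
```

```text
{'clock': 0.0, 'joint_positions': array([ 1.08664035e+00,  2.77123569e-01, -2.78709558e-02,  1.26800139e+00,
       -1.92942876e-06,  1.46739937e+00]), 'joint_vel': array([ 0.00191439,  0.00019515, -0.00026146,  0.00044728,  0.00019163,
        0.00100338]), 'joint_efforts': array([-3.34238168e-03, -4.45512128e+01,  2.95198900e+01,  1.64673280e-02,
       -3.21406997e-04, -2.31878559e-06]), 'eef_pos': array([0.23191251, 0.57954911, 0.23017023]), 'tcp_rot': array([-3.17542115e-04,  1.89231448e-01,  9.81931897e-01, -1.05295273e-03]), 'ft_force': array([ 0.39785274, -0.45338743,  0.34747354]), 'wrist_torque': array([0.05714575, 0.01252214, 0.02568112]), 'grip_force': 0.0, 'grip_width': 0.08527419217083203}
scene {'fx': 419.83825909853095, 'fy': 419.83825909853095, 'cx': 281.34766537383763, 'cy': 211.3867822866783, 'camera_from_world': array([[-0.67406409,  0.73865277, -0.00544889,  0.36720954],
       [-0.65256832, -0.59201821,  0.4729366 ,  0.36513132],
       [ 0.34611009,  0.32234535,  0.88107961, -1.0950275 ],
       [ 0.        ,  0.        ,  0.        ,  1.        ]])} 0.99593537
[... 160 characters left out ...]
0.38882092, -0.00165092, -0.52847191],
       [ 0.24737112,  0.58285991,  0.77400378, -0.20756086],
       [-0.29998661, -0.71350727,  0.63317882, -0.92144426],
       [ 0.        ,  0.        ,  0.        ,  1.        ]])} 0.9959608843537415
{'fx': 303.92914220111055, 'fy': 303.92914220111055, 'cx': 280.6108595258498, 'cy': 211.75010855458132, 'hand_eye': array([[-2.50745298e-04,  9.57241160e-01,  2.89291028e-01,
         7.36662866e-02],
       [ 9.99999487e-01, -4.39844792e-05,  1.01229867e-03,
        -2.23299345e-04],
       [ 9.81738269e-04,  2.89291133e-01, -9.57240657e-01,
        -1.41979727e-01],
       [ 0.00000000e+00,  0.00000000e+00,  0.00000000e+00,
         1.00000000e+00]])}
```

View pics/scene.png

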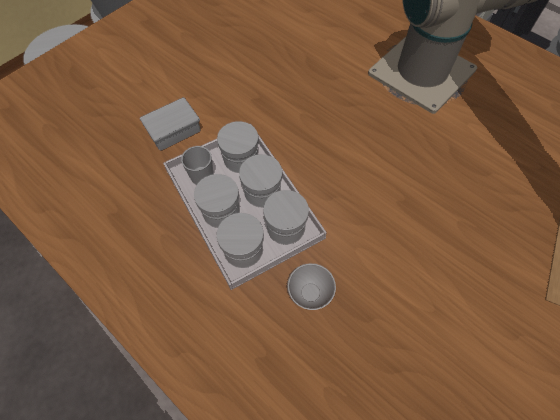

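View pics/side.png

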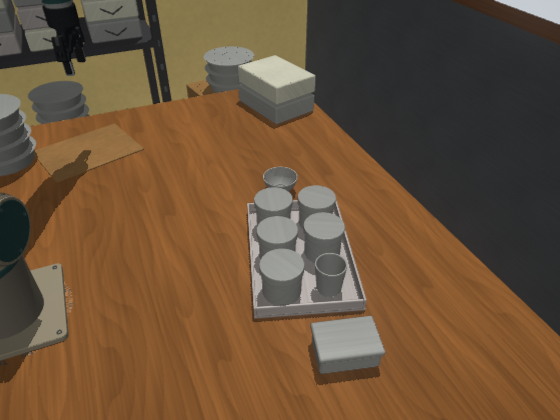

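The scene view shows the lids at about (286,211), (261,173) and (238,138) in the near row and (240,235) and (217,193) in the far row. The tumbler is at (197,160), the bowl at (312,287) and the lunch box at (171,122). The side view agrees.

Run:
```python
from bench import manip
import numpy as np, cv2
from scipy.spatial.transform import Rotation as R
px=[(286,211),(261,173),(238,138),(240,235),(217,193)]
res=[]
for n in("scene","side"):
    f=np.load(n+".npz");d=f["d"];c=manip.calibration(n)
    v,u=np.mgrid[:420,:560]
    P=np.stack([(u-c["cx"])/c["fx"]*d,-(v-c["cy"])/c["fy"]*d,-d],-1)
    T=np.linalg.inv(c["camera_from_world"]);W=P@T[:3,:3].T+T[:3,3]
    m=((W[...,2]>.078)&(W[...,2]<.092)&(d>0)&(W[...,0]>.3)&(W[...,0]<.9)&(abs(W[...,1])<.5)).astype(np.uint8)
    m=cv2.erode(m,np.ones((2,2),np.uint8))
    k,l,st,ce=cv2.connectedComponentsWithStats(m)
    for i in range(1,k):
        if st[i,4]>300:
            q=W[l==i]; (cx,cy),r=cv2.minEnclosingCircle(q[:,:2].astype(np.float32))
            print(n,ce[i].round(),st[i,4],"mean",q.mean(0).round(4),"circ",round(cx,4),round(cy,4),round(r,4),"z",np.median(q[:,2]).round(4))
```

```text
scene [238. 139.] 994 mean [ 0.5178 -0.1488  0.0831] circ 0.5165 -0.1511 0.0433 z 0.0832
scene [261. 173.] 1165 mean [ 0.548  -0.0525  0.0831] circ 0.5476 -0.0539 0.043 z 0.0831
scene [216. 194.] 1314 mean [ 0.6432 -0.0817  0.0857] circ 0.6422 -0.0843 0.0434 z 0.0859
scene [286. 211.] 1381 mean [0.579  0.0447 0.0859] circ 0.5776 0.0438 0.0433 z 0.086
scene [240. 235.] 1495 mean [0.6738 0.0145 0.0849] circ 0.673 0.0135 0.043 z 0.0849
side [321. 215.] 1633 mean [ 0.6492 -0.0509  0.087 ] circ 0.6495 -0.0392 0.0936 z 0.0873
side [273. 201.] 750 mean [0.5718 0.0325 0.0874] circ 0.5728 0.0384 0.0435 z 0.0879
side [277. 231.] 919 mean [ 0.5414 -0.0626  0.0848] circ 0.5419 -0.0588 0.0437 z 0.085
side [282. 266.] 1157 mean [ 0.5106 -0.159   0.0849] circ 0.5126 -0.1555 0.0442 z 0.0851
```

```bash
python3 -m creep '[[[0.03,-0.05,0],[0,0,0]],[[0.06,-0.1,0],[0,0,0]],[[0.09,-0.15,0],[0,0,0]],[[0.12,-0.2,0],[0,0,0]],[[0.15,-0.255,0],[0,0,0]],[[0.18,-0.305,0],[0,0,0]],[[0.21,-0.355,0],[0,0,0]],[[0.24,-0.405,-0.02],[0,0,0]]]' 1 20; python3 -m creep '[[[0.03,-0.05,-0.03],[0,0,0]],[[0.06,-0.1,-0.07],[0,0,0]],[[0.073,-0.124,-0.105],[0,0,0]],[[0.073,-0.124,-0.115],[0,0,0]],[[0.073,-0.124,-0.115],[0,0,0]]]'
```

```text
clock: 1.1
eef_pos: [0.4743, 0.1738, 0.2125]
tcp_rot: [0.002, 0.189, 0.982, 0.001]
ft_force: [0.5, 0.8, 0.1]
grip_width: -0.0001
grip_force: 0.0
clock: 1.72
eef_pos: [0.5438, 0.0515, 0.0953]
tcp_rot: [-0.002, 0.189, 0.982, -0.0]
ft_force: [-0.4, 0.2, 0.3]
grip_width: 0.0002
grip_force: 0.0
```

```bash
python3 -m creep '[[[0,0,-0.004],[0,0,0]],[[0,0,-0.007],[0,0,0]],[[0,0,-0.007],[0,0,0]]]'; python3 -m creep '[[[0,0,-0.001],[0,0,0]],[[0,0,-0.002],[0,0,0]],[[0,0,-0.002],[0,0,0]]]';python3 -m creep '[[[0,0,-0.001],[0,0,0]],[[0,0,-0.002],[0,0,0]],[[0,0,-0.002],[0,0,0]]]'
```

```text
clock: 2.1
eef_pos: [0.5454, 0.0519, 0.0899]
tcp_rot: [0.0, 0.189, 0.982, 0.0]
ft_force: [0.1, 0.4, 0.5]
grip_width: 0.0001
grip_force: 0.0
clock: 2.48
eef_pos: [0.5452, 0.0512, 0.0873]
tcp_rot: [-0.0, 0.189, 0.982, -0.0]
ft_force: [0.9, -0.8, -1.0]
grip_width: 0.0004
grip_force: 0.0
clock: 2.85
eef_pos: [0.5453, 0.0512, 0.0853]
tcp_rot: [-0.0, 0.189, 0.982, 0.0]
ft_force: [-0.9, 0.5, 1.1]
grip_width: -0.0
grip_force: 0.4
```

```bash
for i in 1 2; do :; done; python3 -m creep '[[[0,0,-0.0015],[0,0,0]],[[0,0,-0.0015],[0,0,0]],[[0,0,-0.0015],[0,0,0]]]'; python3 -m creep '[[[0,0,-0.0015],[0,0,0]],[[0,0,-0.0015],[0,0,0]],[[0,0,-0.0015],[0,0,0]]]'
```

```text
clock: 3.22
eef_pos: [0.5452, 0.0513, 0.0838]
tcp_rot: [-0.0, 0.189, 0.982, 0.0]
ft_force: [-0.3, 0.8, 1.6]
grip_width: 0.0
grip_force: 0.8
clock: 3.6
eef_pos: [0.5451, 0.0513, 0.0823]
tcp_rot: [-0.0, 0.189, 0.982, 0.0]
ft_force: [-1.8, 1.1, 2.5]
grip_width: -0.0001
grip_force: 1.4
```

```bash
python3 -m creep '[[[0,0,-0.0015],[0,0,0]],[[0,0,-0.0015],[0,0,0]],[[0,0,-0.0015],[0,0,0]]]'
python3 - <<'E'
from bench import manip
import numpy as np, cv2
for n in("scene","side"):
    c=manip.calibration(n);T=np.linalg.inv(c["camera_from_world"]);v,u=np.mgrid[:420,:560]
    p,d1=manip.read_camera(n);d0=np.load(n+".npz")["d"]
    cv2.imwrite(f"pics/{n}2.png",cv2.resize(p[100:300,150:370,::-1],None,fx=2.5,fy=2.5))
    for nm,d in(("before",d0),("now",d1)):
        W=np.stack([(u-c["cx"])/c["fx"]*d,-(v-c["cy"])/c["fy"]*d,-d],-1)@T[:3,:3].T+T[:3,3]
        m=(np.hypot(W[...,0]-.575,W[...,1]-.041)<.038)&(abs(W[...,2]-.085)<.009)
        q=W[m]; 
        if len(q)>50: print(n,nm,len(q),np.linalg.lstsq(np.c_[q[:,:2]-[.575,.041],np.ones(len(q))],q[:,2],rcond=None)[0].round(4))
E
```

```text
clock: 3.98
eef_pos: [0.5451, 0.0513, 0.0808]
tcp_rot: [-0.0, 0.189, 0.982, 0.0]
ft_force: [-1.7, 1.7, 3.5]
grip_width: -0.0002
grip_force: 2.0
scene before 1075 [ 0.0011 -0.0013  0.0861]
scene now 957 [ 0.1011 -0.0308  0.0836]
side before 535 [-0.0025  0.0064  0.0881]
side now 501 [ 0.1028 -0.0355  0.086 ]
```

View pics/scene2.png

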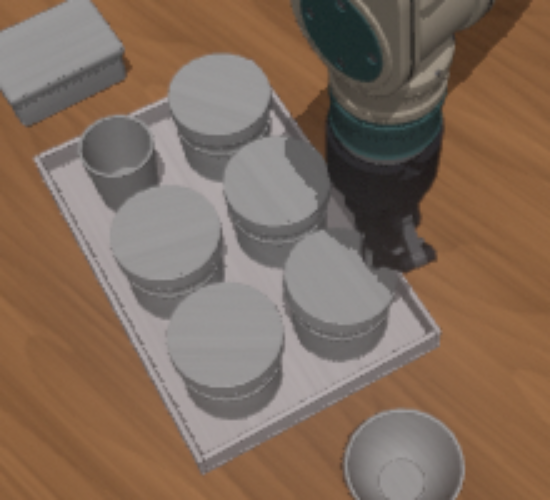

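The lid at place 1 is loose: both depth views show it tilted by 0.107 rad under the fingertips, which are at about (380,270) in the crop. Next I lift clear, move to the middle and press.

```bash
python3 -m creep '[[[0,0,0.007],[0,0,0]],[[0,0,0.014],[0,0,0]],[[0.015,-0.005,0.014],[0,0,0]],[[0.03,-0.010,0.014],[0,0,0]],[[0.03,-0.010,0.009],[0,0,0]],[[0.03,-0.010,0.006],[0,0,0]],[[0.03,-0.010,0.004],[0,0,0]],[[0.03,-0.010,0.004],[0,0,0]]]'
cat > tilt.py <<'E'
from bench import manip
import numpy as np
for n in("scene","side"):
    c=manip.calibration(n);T=np.linalg.inv(c["camera_from_world"]);v,u=np.mgrid[:420,:560]
    d=manip.read_camera(n)[1]
    W=np.stack([(u-c["cx"])/c["fx"]*d,-(v-c["cy"])/c["fy"]*d,-d],-1)@T[:3,:3].T+T[:3,3]
    m=(np.hypot(W[...,0]-.575,W[...,1]-.041)<.039)&(abs(W[...,2]-.084)<.007)
    q=W[m]; A=np.c_[q[:,:2]-[.575,.041],np.ones(len(q))]
    for _ in range(4):
        x=np.linalg.lstsq(A,q[:,2],rcond=None)[0]; k=abs(A@x-q[:,2])<.0012+.0*0
        A,q=(A[k],q[k]) if k.sum()>50 else (A,q)
    print(n,len(q),x.round(4))
s=manip.read_state();print(s["eef_pos"].round(4),s["ft_force"].round(2),s["wrist_torque"].round(3))
E
python3 tilt.py
```

```text
clock: 5.08
eef_pos: [0.5749, 0.0411, 0.0849]
tcp_rot: [-0.0, 0.189, 0.982, -0.0]
ft_force: [-1.3, -1.9, 2.0]
grip_width: -0.0001
grip_force: 1.2
scene 407 [-0.0105 -0.0035  0.0846]
side 290 [-0.0023  0.0053  0.0866]
[0.5749 0.0412 0.085 ] [-0.66 -1.07  2.97] [-0.206  0.179  0.003]
```

```bash
python3 -m creep '[[[0,0,-0.001],[0,0,0]],[[0,0,-0.002],[0,0,0]],[[0,0,-0.003],[0,0,0]],[[0,0,-0.003],[0,0,0]],[[0,0,-0.003],[0,0,0]]]'; python3 tilt.py
```

```text
clock: 5.8
eef_pos: [0.575, 0.0412, 0.0824]
tcp_rot: [-0.0, 0.189, 0.982, -0.0]
ft_force: [-2.3, -1.3, 7.1]
grip_width: -0.0001
grip_force: 3.6
scene 390 [-0.0062 -0.0015  0.0821]
side 306 [-0.0075  0.001   0.0841]
[0.575  0.0412 0.0824] [-3.61 -0.45  8.4 ] [-0.259  0.699  0.009]
```

```bash
python3 -m creep '[[[0,0,-0.0005],[0,0,0]],[[0,0,-0.001],[0,0,0]],[[0,0,-0.001],[0,0,0]],[[0,0,-0.001],[0,0,0]],[[0,0,-0.001],[0,0,0]]]'; python3 tilt.py
```

```text
clock: 6.52
eef_pos: [0.575, 0.0411, 0.0823]
tcp_rot: [-0.0, 0.189, 0.982, -0.0]
ft_force: [-4.2, -0.9, 12.5]
grip_width: 0.0005
grip_force: 6.0
scene 391 [-0.0073 -0.0002  0.082 ]
side 305 [-0.006   0.0075  0.0842]
[0.575  0.0412 0.0823] [-5.   -0.76 12.01] [-0.306  1.085 -0.012]
```

The lid is fully home and flat, held at about 12 N.

```bash
python3 -c "
from bench import manip; print(manip.hand_in())"
```

```text
the job is handed in; nothing more can be done
None
```

The loose lid was at place 1; I tipped it by its edge to about 0.107 rad, pressed it about 4 mm down to its stop and flat, and handed in at about 6.5 s while still holding it there with about 12 N (the hand-in gave no verdict).

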